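# Slide the board carriage past the spring catch into the test position

## Robot

A 6-joint arm with a two-finger parallel gripper is mounted at the origin on a cart in front of the work surface, level with it; the furniture and walls round the work are solid. World frame = base frame: x ahead of the robot, y to its left, z up, the work surface at z = 0. Lengths are in mm, angles in rad, forces in N, time in s.
With the tool pointing down it reaches from about 400 to 925 mm from the base axis. Payload 12.5 kg.
Tool frame: the origin (TCP) lies on the centre line of the jaws, within the pads' length; the fingertips stand 14 mm ahead of it and the grasp point (between the pads) lies 5 mm behind it; z points along the fingers, x is the direction in which the jaws open and shut, and the axes are right-handed (so a half turn about z gives the same grasp; the last joint's range is limited). The gripper opens to 95 mm and grips with 3 to 60 N. Pads are 20 mm wide; open, the fingers measure 119 mm over their backs; the gripper's body (75 mm by 180 mm) begins 59 mm behind the grasp point.
Start: joints at [1.032, 0.491, 1.559, -0, 1.092, -0.106], TCP at [262.12, 567.396, 228.661] pointing down, gripper open.
Joint ranges: [-3.1, 3.1], [-0.84, 2.19], [0.05, 2.79], [-1.13, 4.28], [0.06, 2.93], [-2.69, 2.69]. Speed limits (rad/s): [2.22, 2.22, 2.79, 3.14, 3.14, 3.14].

## Interface

Orientations are given as [roll, pitch, yaw] about the fixed x, y, z axes, in that order (R = Rz(yaw) Ry(pitch) Rx(roll)).
In Python, from cell import state, read_camera, job_done gives the robot as it stands.
- The arm moves only by the shell command python3 -m handwheel 'ROWS'. ROWS is JSON, a list of rows, each an object of numbers: "hand": the finger opening in m, from 0 to 0.0951; "x", "y", "z": the shift along the world's x, y, z in m; "spin": the turn about the world's z in units of 5 degrees (1.0 is 5 degrees). In form: [{"hand": .., "x": .., "y": .., "z": .., "spin": ..}, ...]. A call has 1 to 20 rows; each row is the pose to reach, as a shift and turn from the pose commanded when the call began; what a row does not reach only later rows make up. A row lasts 1/12 s, in which the tool goes at most 41.7 mm and 7.16 degrees, less where a joint would pass 70% of its speed; a pose out of reach is approached as far as the arm can. A call with a gripper value outside its range is refused whole. The fingers move at their own pace and stop on an object; the grip force is fixed at half the most. Time passes only in rows, so rows that repeat a pose let the fingers close. It gives the time, the measured TCP pose, the force and the opening at its end, in the units of the state.
- state(): the state, without advancing time (a new reading comes with each control period).
- read_camera(name): name is "scene" or "top" or "wrist"; returns a dict with "img" (384x512x3 uint8, red, green, blue), "fx", "fy", "cx", "cy" (pixels), "D" ([k1, k2, p1, p2, k3] as OpenCV has them; the pictures are not rectified), "T" (4x4, takes a point from camera to world coordinates). Camera axes: x right, y down, z forward; pixel columns grow to the right and rows downward; lengths in mm; the calibration is good to about 2 mm. A picture is of the moment at which its call begins. There is no depth.
- job_done(): hands the job in, once; it reports no verdict.
The state is a dict: "t": time; "joints": joint angles; "qvel": joint speeds; "tau": joint torques, N m; "eef_pos": TCP position; "tcp_rot": TCP orientation; "ft_force": force on the tool from outside, world axes, zero at the start; "moment": the same for the moment, N m; "opening": opening from 0.0 (shut) to 1.0 (fully open).
Only numpy, scipy, OpenCV 4.12 (cv2) and the standard library are available. Lean on these libraries where they do the work, as an engineer would, in place of code of your own. Each camera call takes 0.05 s, during which the arm holds its last target. There are 200 camera calls.

## Task

Press the orange thumb bar of the test jig down with your fingertips and, keeping it down, push the board carriage by its blue tail wall until it is fully home against the end stop under the grey probe bridge; then let the bar spring back up so that its pin locks the carriage there. Do this only by pressing and pushing: do not grasp or lift anything, do not touch the circuit board, which must stay in its nest, and leave the things around the jig where they are.

Things in the scene. Friction and masses are not known exactly. Their poses are not given: they have to be found in the camera images.
- jig: Aluminium test jig fixed to the bench, base plate 300 x 120 x 10 mm. Origin: centre of its underside; x = the way the carriage must slide (towards the grey bridge), z up. From x -72 to +150 mm two runners (tops at z 36 mm) with dark keeper lips (tops 48.5 mm) carry the carriage; the clear channel between them is 73 mm wide. Behind x -72 mm there are no runners.
- end_stop (a point): Face of the end stop, in the jig's middle line at jig x +135 mm, 36 mm above the bench. The grey probe bridge stands over jig x +98 to +132 mm: probe tips 58 mm, top 84 mm above the bench.
- catch (a joint): Spring catch: orange thumb bar and locking pin are one piece that moves straight down; 0 m = up (locking), 0.016 m = fully down on its stop. The spring pushes up with about 4.5 N at the top and 8.5 N at the bottom, and lifts it again when let go. The carriage is free only while this is above about 0.0105 m.
- thumb_bar: Orange thumb bar, 180 x 28 mm, along the jig's middle from jig x -140 to +40 mm, flat top 34 mm above the bench when up. Its frame coincides with the jig's when up and sinks with the catch. At the start its rear 67 to 73 mm, with black ribs, lie open behind the carriage; the rest runs on under it, so pressing fingertips can slide along the bar behind the carriage all the way.
- thumb_point (a point): Point on top of the thumb bar's ribbed open end, on its middle line, 100 mm behind the jig's centre; a good place to press. It lies 34 mm above the bench when up, 18 mm when fully down.
- pin (a point): Top of the orange locking pin (10 mm along the slide, 14 mm across), at jig x +22 mm, 46 mm above the bench when up. It stands 10 mm above the carriage's underside, in a window of the deck.
- carriage: Loose black carriage, 0.2 to 0.4 kg, deck 140 (x) x 90 x 6 mm, on the runners under the keeper lips. Origin: centre of the deck's underside, 36 mm above the bench; x = slide direction. Two windows 18 mm long for the pin, centred at x +17 mm (the pin is here at the start) and -43 mm (where it must end). Origin at the start at jig x +2 to +8 mm, against the end stop at +65 mm.
- tail (a point): Middle of the rear face of the carriage's blue tail wall (56 mm wide, 8 mm thick), 70 mm behind the carriage's origin, 54 mm above the bench. Wall and deck edge form one upright face from 36 to 66 mm above the bench: push here in the slide direction. The way is 57 to 63 mm; at the stop this point is at jig x -5 mm.
- board: Small green circuit board with a black block and a silver can on it, 26 x 42 x 13 mm, lying loose in the grey-rimmed nest at the front of the carriage. Origin: centre of its underside. Not to be touched.
- nest (a point): Centre of the nest's floor on the carriage (rim 5 mm high), 50 mm ahead of the carriage's origin, 42 mm above the bench; the board's origin rests here.
- solder_spool: Blue and white spool of solder, 55 mm across, 47 mm high, standing beside the jig. Origin: centre of its underside. Bystander.
- adapter: Black wall adapter, 32 x 64 x 26 mm, lying beside the jig. Origin: its underside. Bystander.
- flux_tin: Small round tin with green lid, 50 mm across, 18 mm high, behind the jig's rear end. Origin: centre of its underside. Bystander.
Mind the look-alikes: they are no part of the job. Leave any brown look-alike of the carriage alone.

How it is judged (in metres and radians):
On the way, in this order (a step that is already met when the one before it is completed fails the run):
1. the fingers hold the thumb bar down, with the carriage still in its starting place (value of joint catch above 0.0105 m and contact force between the fingers and thumb_bar above 1 N and x of carriage in the frame of jig below 0.016 m), for 0.1 s.
2. the carriage is on its way over the pin while the fingers still hold the bar down (value of joint catch above 0.0105 m and contact force between the fingers and thumb_bar above 1 N and x of carriage in the frame of jig between 0.025 and 0.059 m), for 0.05 s.
At the end, for the whole second after the job is handed in: The carriage is home (its origin beyond 59.5 mm of jig x; 65 mm is against the stop) and at rest, the catch has sprung up to within 3 mm of the top so that its pin stands in the rear window, and the board lies flat in its nest within 6 mm (x of carriage in the frame of jig above 0.0595 m and value of joint catch below 0.003 m and linear speed of carriage below 0.01 m/s and distance between board and nest below 0.006 m and angle between board's own z axis and vertical below 0.1 rad); the robot touches nothing.
It fails at once if the board is touched by the robot (contact force between any of the fingers, the arm and board above 0.3 N).
It fails at once if the board is lifted out of its nest (z of board in the frame of carriage above 0.014 m).
It fails at once if the carriage is lifted or tipped (z of carriage in the frame of jig above 0.042 m or angle between carriage's own z axis and vertical above 0.1 rad).
It fails at once if a bystander is moved or knocked over (distance of any of solder_spool, adapter, flux_tin from where it was at the start of the episode above 0.015 m or angle between any of solder_spool, adapter, flux_tin's own z axis and vertical above 0.3 rad).
It also fails if it takes over 42 s, if anything falls off the work surface, if the arm or the gripper's body presses on something with over 40 N, if the wrist force passes 120 N, or if a joint passes its speed limit or range.

## Working session

There is one attempt and no reset: what is moved stays moved. The work goes in short steps, Python scripts to look and compute and a shell command to move; the robot and the scene stay as the last step left them, time stands still between calls to the robot, and variables do not carry over. Pictures are saved under pics/ and viewed, about 8 in all and at most 12, crops included, and the job is handed in when it is done.

```bash
mkdir -p pics; ls
python3 - <<'E'
from cell import state, read_camera
import cv2
print(state())
for n in ["scene","top"]:
    c=read_camera(n); cv2.imwrite(f"pics/{n}0.png",c["img"][:,:,::-1])
    print(n,{k:c[k] for k in c if k!="img"})
E
```

```text
pics
{'t': 0.0, 'joints': array([ 1.03237123e+00,  4.91574903e-01,  1.55944928e+00, -5.31063315e-05,
        1.09165925e+00, -1.05603959e-01]), 'qvel': array([ 0.00014388, -0.0001372 ,  0.0021093 ,  0.00112358, -0.00033097,
       -0.00022023]), 'tau': array([ 1.27252984e-03, -6.12651443e+01, -2.58173543e+01,  6.92671048e-02,
        4.83260828e-02, -1.14104346e-04]), 'eef_pos': array([262.02581155, 567.18079659, 228.05225488]), 'tcp_rot': array([-3.14152451e+00,  1.08966472e-03,  1.13799973e+00]), 'ft_force': array([-0.21304218,  0.65566902,  0.39670977]), 'moment': array([-0.00771355, -0.00940723,  0.02382081]), 'opening': 0.9958791651921356}
scene {'fx': 429.097580737295, 'fy': 429.097580737295, 'cx': 259.53555250974716, 'cy': 194.5527302682973, 'D': array([-0.15071617,  0.        ,  0.        ,  0.        ,  0.        ]), 'T': array([[ 5.98634134e-01, -5.41868603e-01,  5.89928462e-01,
        -2.20669018e+01],
       [-8.00950038e-01, -3.95010690e-01,  4.49939542e-01,
        -5.08670587e+02],
       [-1.07800624e-02, -7.41852392e-01, -6.70476561e-01,
         7.30062473e+02],
       [ 0.00000000e+00,  0.00000000e+00,  0.00000000e+00,
         1.00000000e+00]])}
top {'fx': 354.34355293317043, 'fy': 354.34355293317043, 'cx': 256.2319408158065, 'cy': 193.41708134407853, 'D': array([-0.02491522,  0.        ,  0.        ,  0.        ,  0.        ]), 'T': array([[-2.96258417e-03, -9.85939708e-01,  1.67075181e-01,
         4.16862422e+02],
       [-9.99538281e-01,  7.97197886e-03,  2.93201790e-02,
        -9.01973946e+01],
       [-3.02398485e-02, -1.66911176e-01, -9.85508098e-01,
         9.02189957e+02],
       [ 0.00000000e+00,  0.00000000e+00,  0.00000000e+00,
         1.00000000e+00]])}
```

View pics/scene0.png

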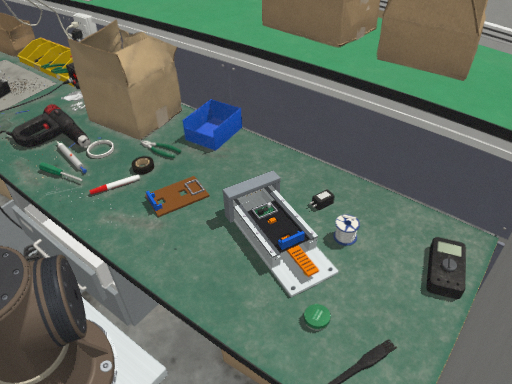

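View pics/top0.png

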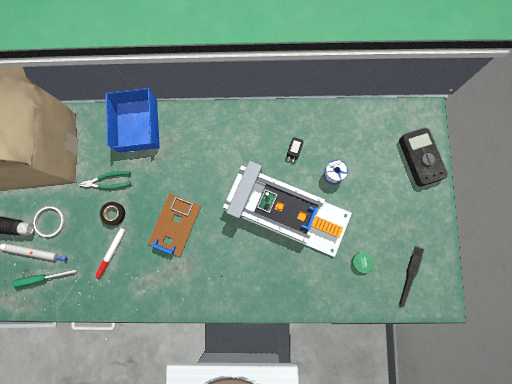

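The scene view shows the jig at about (280,230), with the bridge upper left at (252,195), the orange ribs at (303,260), the tin at (317,316) and the spool at (346,230). In the top view the bridge is at (242,190), the ribs at (327,227) and the tin at (363,262). The brown look-alike sits at (175,225). I'll enlarge both views to pick points.

Run:
```python
import cv2
a=cv2.imread("pics/top0.png")[155:265,215:360]; b=cv2.imread("pics/scene0.png")[165:300,215:345]
cv2.imwrite("pics/topz.png",cv2.resize(a,None,fx=5,fy=5,interpolation=cv2.INTER_CUBIC))
cv2.imwrite("pics/scenez.png",cv2.resize(b,None,fx=4.4,fy=4.4,interpolation=cv2.INTER_CUBIC))
```

```text
(no output)
```

View pics/topz.png

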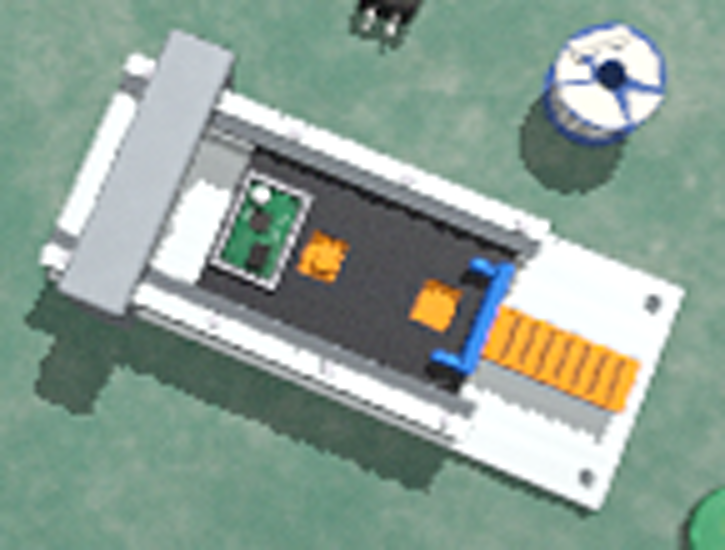

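View pics/scenez.png

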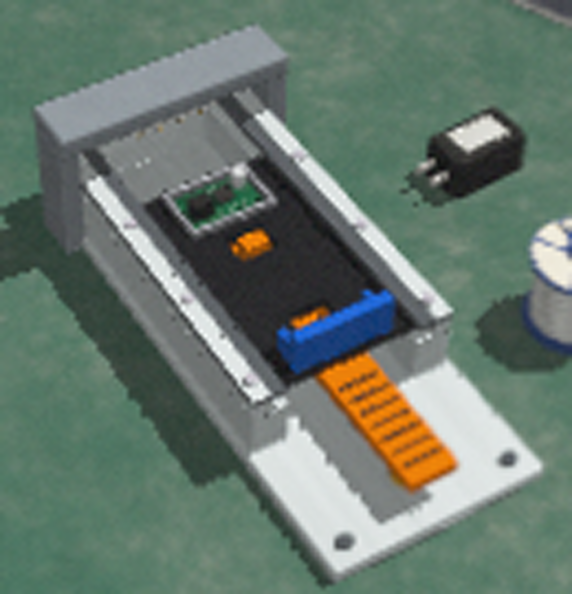

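The zoomed views show the base's rear corners, the bar's end, the tail wall and the bridge corners clearly. I'll fit the jig pose to them in both views at once.

```bash
cat > fit.py <<'E'
import numpy as np,cv2
from cell import read_camera
from scipy.optimize import least_squares
C={n:read_camera(n) for n in ["top","scene"]}
def proj(n,P):
    c=C[n];Ti=np.linalg.inv(c["T"]);K=np.array([[c["fx"],0,c["cx"]],[0,c["fy"],c["cy"]],[0,0,1]])
    return cv2.projectPoints(np.atleast_2d(P).astype(float),cv2.Rodrigues(Ti[:3,:3])[0],Ti[:3,3],K,c["D"])[0][:,0]
def ray(n,uv):
    c=C[n];K=np.array([[c["fx"],0,c["cx"]],[0,c["fy"],c["cy"]],[0,0,1]])
    d=cv2.undistortPoints(np.array([[uv]],float),K,c["D"])[0,0]
    return c["T"][:3,3],c["T"][:3,:3]@[d[0],d[1],1]
def onz(n,uv,z):
    o,d=ray(n,uv);return o+d*(z-o[2])/d[2]
pts=lambda c,w:{
"top":[((-150,60,10),(600,510)),((-150,-60,10),(684,290)),((-140,14,34),(621,411)),((-140,-14,34),(638,360)),
 ((c-70,-28,66),(516,267)),((c-70,28,66),(468,375)),((132,-w,84),(177,30)),((132,w,84),(58,295)),((98,-w,84),(234,55)),((98,w,84),(125,318))],
"scene":[((-150,60,10),(333,576)),((-150,-60,10),(541,463)),((-140,14,34),(410,483)),((-140,-14,34),(457,461)),
 ((132,w,84),(36,108)),((132,-w,84),(258,27)),((98,-w,84),(287,62))]}
S={"top":(5,215,155),"scene":(4.4,215,165)}
def res(p,full=False):
    x,y,z,a,c,w=p;R=np.array([[np.cos(a),-np.sin(a),0],[np.sin(a),np.cos(a),0],[0,0,1]]);r=[]
    for n,L in pts(c,w).items():
        s,u0,v0=S[n]
        q=proj(n,[R@np.array(m)+[x,y,z] for m,_ in L]); m=[[(u+.5)/s-.5+u0,(v+.5)/s-.5+v0] for _,(u,v) in L]
        r.append(q-m)
    return np.vstack(r) if full else np.vstack(r).ravel()
if __name__=="__main__":
    f=least_squares(res,[450,-150,0,1.2,5,60],loss="soft_l1"); print(f.x.round(3)); print(res(f.x,True).round(1).tolist())
    x,y,z,a=f.x[:4]; ux=np.array([np.cos(a),np.sin(a)])
    for k in (-140,-100,-70,-65,-5): print(k,(np.array([x,y])+k*ux).round(1))
    # height check of bar rear corners by triangulation
    for u,v in (((621,411),(410,483)),((638,360),(457,461))):
        A=[];b=[]
        for n,(p,q) in (("top",u),("scene",v)):
            s,u0,v0=S[n];o,d=ray(n,((p+.5)/s-.5+u0,(q+.5)/s-.5+v0));d/=np.linalg.norm(d);M=np.eye(3)-np.outer(d,d);A.append(M);b.append(M@o)
        print("tri",np.linalg.lstsq(np.vstack(A),np.hstack(b),rcond=None)[0].round(1))
    print("tin",onz("top",(363,262),18),"spool",onz("top",(336,170),47))
E
python3 fit.py
```

```text
[ 522.023 -141.702   -1.494    1.166    7.331   67.617]
[[-0.4, 0.2], [-0.1, -0.3], [0.2, 0.8], [0.9, 0.3], [-0.4, -0.2], [0.5, 0.0], [-1.7, -0.3], [-0.8, -1.4], [-0.0, 0.0], [-0.8, -0.3], [0.6, 0.2], [1.0, 1.3], [0.0, 1.2], [0.6, 0.5], [-0.8, 0.0], [-0.7, -0.6], [0.2, -0.8]]
-140 [ 466.9 -270.4]
-100 [ 482.6 -233.6]
-70 [ 494.5 -206. ]
-65 [ 496.4 -201.5]
-5 [ 520.1 -146.3]
tri [ 455.7 -264.    34. ]
tri [ 480.6 -273.9   31.7]
tin [ 395.11284218 -323.73819691   18.        ] spool [ 618.74981481 -261.47285533   47.        ]
```

The fit agrees to about 1 px. The carriage comes out at jig x ≈ 7.3 mm, the bar tops triangulate to 32–34 mm, and the jig yaw is 1.166 rad. Next I'll close the hand, turn it -88.4° so the jaws lie across the jig, and move in two legs above the thumb point.

```bash
r='{"hand":0,"x":0.138,"y":-0.367,"z":0,"spin":-12}'; python3 -m handwheel '[{"hand":0,"x":0.138,"y":-0.367,"z":0,"spin":-12},{"hand":0,"x":0.138,"y":-0.367,"z":0,"spin":-12},{"hand":0,"x":0.138,"y":-0.367,"z":0,"spin":-12},{"hand":0,"x":0.138,"y":-0.367,"z":0,"spin":-12},{"hand":0,"x":0.138,"y":-0.367,"z":0,"spin":-12},{"hand":0,"x":0.138,"y":-0.367,"z":0,"spin":-12},{"hand":0,"x":0.138,"y":-0.367,"z":0,"spin":-12},{"hand":0,"x":0.138,"y":-0.367,"z":0,"spin":-12},{"hand":0,"x":0.138,"y":-0.367,"z":0,"spin":-12},{"hand":0,"x":0.138,"y":-0.367,"z":0,"spin":-12},{"hand":0,"x":0.138,"y":-0.367,"z":0,"spin":-12},{"hand":0,"x":0.138,"y":-0.367,"z":0,"spin":-12}]'
```

```text
t: 1.2
eef_pos: [400.4, 199.7, 228.7]
tcp_rot: [-3.141, -0.0, 0.088]
ft_force: [0.0, 0.4, 0.2]
opening: 0.216
```

```bash
python3 -m handwheel '[{"hand":0,"x":0.0835,"y":-0.4305,"z":0,"spin":-5.65},{"hand":0,"x":0.0835,"y":-0.4305,"z":0,"spin":-5.65},{"hand":0,"x":0.0835,"y":-0.4305,"z":0,"spin":-5.65},{"hand":0,"x":0.0835,"y":-0.4305,"z":0,"spin":-5.65},{"hand":0,"x":0.0835,"y":-0.4305,"z":0,"spin":-5.65},{"hand":0,"x":0.0835,"y":-0.4305,"z":0,"spin":-5.65},{"hand":0,"x":0.0835,"y":-0.4305,"z":0,"spin":-5.65},{"hand":0,"x":0.0835,"y":-0.4305,"z":0,"spin":-5.65},{"hand":0,"x":0.0835,"y":-0.4305,"z":0,"spin":-5.65},{"hand":0,"x":0.0835,"y":-0.4305,"z":0,"spin":-5.65},{"hand":0,"x":0.0835,"y":-0.4305,"z":0,"spin":-5.65},{"hand":0,"x":0.0835,"y":-0.4305,"z":-0.1,"spin":-5.65},{"hand":0,"x":0.0835,"y":-0.4305,"z":-0.15,"spin":-5.65},{"hand":0,"x":0.0835,"y":-0.4305,"z":-0.15,"spin":-5.65},{"hand":0,"x":0.0835,"y":-0.4305,"z":-0.15,"spin":-5.65},{"hand":0,"x":0.0835,"y":-0.4305,"z":-0.15,"spin":-5.65},{"hand":0,"x":0.0835,"y":-0.4305,"z":-0.15,"spin":-5.65}]'
python3 - <<'E'
from cell import state, read_camera
import cv2,numpy as np
w=read_camera("wrist")["img"]; s=read_camera("scene")["img"][165:300,215:345]
s=cv2.resize(s,None,fx=2.2,fy=2.845)
cv2.imwrite("pics/w1.png",np.hstack([w,cv2.resize(s,(286,384))])[:,:,::-1]); print(state()["eef_pos"],state()["tcp_rot"],state()["opening"])
E
```

```text
t: 2.62
eef_pos: [484.0, -229.0, 78.1]
tcp_rot: [-3.141, 0.002, -0.401]
ft_force: [0.7, 0.1, 0.0]
opening: 0.005
[ 484.76124728 -229.90231558   80.25177278] [ 3.14127710e+00 -2.24277846e-03 -4.01205391e-01] 0.006887025330264204
```

View pics/w1.png

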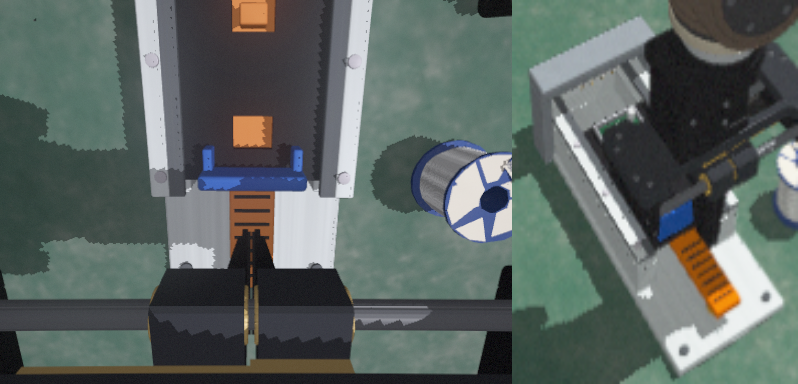

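The wrist view shows the closed fingers (column ≈ 251) centred on the bar (columns 230–274). The tail wall is ahead at row ≈ 183, square to the view. Now I'll press.

```bash
python3 -m handwheel '[{"hand":0,"z":-0.015},{"hand":0,"z":-0.026},{"hand":0,"z":-0.031},{"hand":0,"z":-0.035},{"hand":0,"z":-0.039},{"hand":0,"z":-0.042},{"hand":0,"z":-0.044},{"hand":0,"z":-0.044},{"hand":0,"z":-0.044},{"hand":0,"z":-0.044}]'
```

```text
invalid input
```

```bash
python3 -m handwheel '[{"hand":0,"x":0,"y":0,"z":-0.015,"spin":0},{"hand":0,"x":0,"y":0,"z":-0.026,"spin":0},{"hand":0,"x":0,"y":0,"z":-0.031,"spin":0},{"hand":0,"x":0,"y":0,"z":-0.035,"spin":0},{"hand":0,"x":0,"y":0,"z":-0.039,"spin":0},{"hand":0,"x":0,"y":0,"z":-0.042,"spin":0},{"hand":0,"x":0,"y":0,"z":-0.044,"spin":0},{"hand":0,"x":0,"y":0,"z":-0.044,"spin":0},{"hand":0,"x":0,"y":0,"z":-0.044,"spin":0},{"hand":0,"x":0,"y":0,"z":-0.044,"spin":0}]'
```

```text
t: 3.55
eef_pos: [484.0, -230.1, 35.6]
tcp_rot: [3.142, -0.001, -0.402]
ft_force: [-0.4, 2.3, 7.0]
opening: 0.008
```

```bash
python3 -m handwheel '[{"hand":0,"x":0,"y":0,"z":-0.001,"spin":0},{"hand":0,"x":0,"y":0,"z":-0.002,"spin":0},{"hand":0,"x":0,"y":0,"z":-0.0025,"spin":0},{"hand":0,"x":0,"y":0,"z":-0.0025,"spin":0},{"hand":0,"x":0,"y":0,"z":-0.0025,"spin":0}]'
```

```text
t: 3.97
eef_pos: [484.0, -230.1, 33.2]
tcp_rot: [3.142, -0.001, -0.402]
ft_force: [-1.4, 2.5, 7.6]
opening: 0.005
```

```bash
python3 -m handwheel '[{"hand":0,"x":0.0016,"y":0.0037,"z":0,"spin":0},{"hand":0,"x":0.0032,"y":0.0074,"z":0,"spin":0},{"hand":0,"x":0.0048,"y":0.0111,"z":0,"spin":0},{"hand":0,"x":0.0064,"y":0.0148,"z":0,"spin":0},{"hand":0,"x":0.0079,"y":0.0185,"z":0,"spin":0},{"hand":0,"x":0.0095,"y":0.0222,"z":0,"spin":0},{"hand":0,"x":0.0111,"y":0.0259,"z":0,"spin":0},{"hand":0,"x":0.0127,"y":0.0296,"z":0,"spin":0},{"hand":0,"x":0.0143,"y":0.0333,"z":0,"spin":0},{"hand":0,"x":0.0159,"y":0.037,"z":0,"spin":0},{"hand":0,"x":0.0175,"y":0.0407,"z":0,"spin":0},{"hand":0,"x":0.0191,"y":0.0444,"z":0,"spin":0},{"hand":0,"x":0.0191,"y":0.0444,"z":0,"spin":0}]'
python3 - <<'E'
from cell import state, read_camera
import cv2,numpy as np
w=read_camera("wrist")["img"]; s=read_camera("scene")["img"][165:300,215:345]
cv2.imwrite("pics/w2.png",np.hstack([w,cv2.resize(s,(286,384))])[:,:,::-1])
E
```

```text
t: 5.05
eef_pos: [503.9, -186.5, 33.5]
tcp_rot: [3.141, -0.004, -0.402]
ft_force: [0.2, -2.2, 8.2]
opening: 0.004
```

View pics/w2.png

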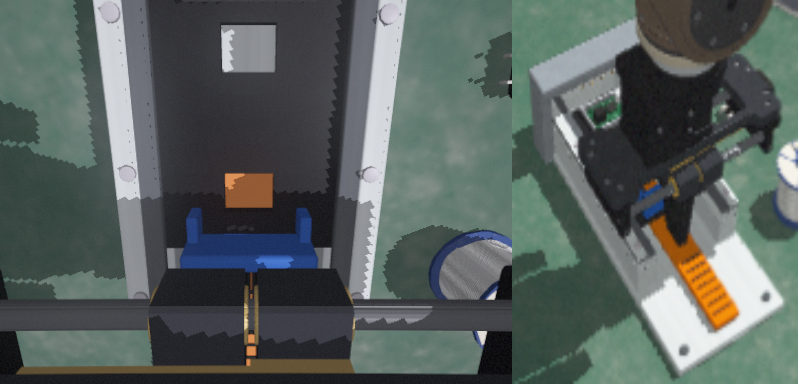

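The carriage is moving with the fingers: the front window, at (248,48), no longer shows the pin. The bar is still down. I'll push on to the stop.

```bash
python3 -m handwheel '[{"hand":0,"x":0.0016,"y":0.0037,"z":0,"spin":0},{"hand":0,"x":0.0032,"y":0.0074,"z":0,"spin":0},{"hand":0,"x":0.0048,"y":0.0111,"z":0,"spin":0},{"hand":0,"x":0.0064,"y":0.0148,"z":0,"spin":0},{"hand":0,"x":0.0079,"y":0.0185,"z":0,"spin":0},{"hand":0,"x":0.0095,"y":0.0222,"z":0,"spin":0},{"hand":0,"x":0.0107,"y":0.025,"z":0,"spin":0},{"hand":0,"x":0.0115,"y":0.0268,"z":0,"spin":0},{"hand":0,"x":0.0123,"y":0.0286,"z":0,"spin":0},{"hand":0,"x":0.0123,"y":0.0286,"z":0,"spin":0}]'
```

```text
t: 5.98
eef_pos: [516.0, -158.1, 33.5]
tcp_rot: [3.141, -0.003, -0.402]
ft_force: [-2.3, -6.2, 7.3]
opening: 0.007
```

```bash
python3 -m handwheel '[{"hand":0,"x":0.0004,"y":0.0009,"z":0,"spin":0},{"hand":0,"x":0.0008,"y":0.0018,"z":0,"spin":0},{"hand":0,"x":0.0010,"y":0.0024,"z":0,"spin":0},{"hand":0,"x":0.0010,"y":0.0024,"z":0,"spin":0}]'
```

```text
t: 6.32
eef_pos: [516.7, -156.5, 33.5]
tcp_rot: [3.14, -0.003, -0.402]
ft_force: [-5.8, -13.0, 8.8]
opening: 0.009
```

```bash
python3 -m handwheel '[{"hand":0,"x":0.0004,"y":0.0009,"z":0,"spin":0},{"hand":0,"x":0.0008,"y":0.0018,"z":0,"spin":0},{"hand":0,"x":0.0008,"y":0.0018,"z":0,"spin":0}]'
python3 - <<'E'
from cell import read_camera
import cv2,numpy as np
w=read_camera("wrist")["img"]; s=read_camera("top")["img"][155:265,215:360]
cv2.imwrite("pics/w3.png",np.hstack([w,cv2.resize(s,(286,217))[np.r_[0:217,[0]*167]]])[:,:,::-1])
E
```

```text
t: 6.57
eef_pos: [516.7, -156.3, 33.6]
tcp_rot: [3.138, -0.003, -0.402]
ft_force: [-15.9, -30.3, 10.8]
opening: 0.007
```

View pics/w3.png

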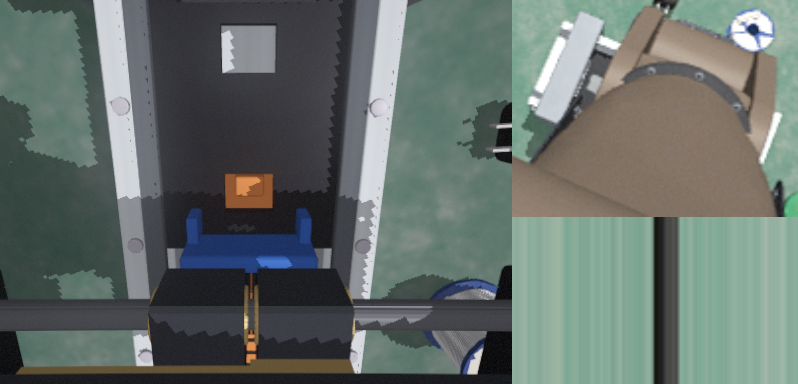

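The force rose to 34 N with no further motion, so the carriage is against the stop. The pin shows in the rear window at (250,187). I'll ease off the push, lift slowly so the bar springs up, then retreat upwards.

```bash
python3 -m handwheel '[{"hand":0,"x":-0.0008,"y":-0.0018,"z":0,"spin":0},{"hand":0,"x":-0.0016,"y":-0.0037,"z":0,"spin":0},{"hand":0,"x":-0.002,"y":-0.0046,"z":0,"spin":0},{"hand":0,"x":-0.002,"y":-0.0046,"z":0.004,"spin":0},{"hand":0,"x":-0.002,"y":-0.0046,"z":0.008,"spin":0},{"hand":0,"x":-0.002,"y":-0.0046,"z":0.013,"spin":0},{"hand":0,"x":-0.002,"y":-0.0046,"z":0.018,"spin":0},{"hand":0,"x":-0.003,"y":-0.007,"z":0.025,"spin":0},{"hand":0,"x":-0.004,"y":-0.009,"z":0.045,"spin":0},{"hand":0,"x":-0.004,"y":-0.009,"z":0.08,"spin":0},{"hand":0,"x":-0.004,"y":-0.009,"z":0.12,"spin":0},{"hand":0,"x":-0.004,"y":-0.04,"z":0.15,"spin":0},{"hand":0,"x":-0.02,"y":-0.08,"z":0.15,"spin":0},{"hand":0,"x":-0.035,"y":-0.12,"z":0.15,"spin":0},{"hand":0,"x":-0.05,"y":-0.16,"z":0.15,"spin":0},{"hand":0,"x":-0.05,"y":-0.16,"z":0.15,"spin":0}]'
python3 - <<'E'
from cell import read_camera
import cv2,numpy as np
w=read_camera("wrist")["img"]; s=read_camera("scene")["img"][165:300,215:345]
cv2.imwrite("pics/w4.png",np.hstack([w,cv2.resize(s,(286,384))])[:,:,::-1])
E
```

```text
t: 8.0
eef_pos: [464.7, -318.0, 182.8]
tcp_rot: [3.14, -0.001, -0.406]
ft_force: [0.3, -0.2, 1.1]
opening: 0.009
```

View pics/w4.png

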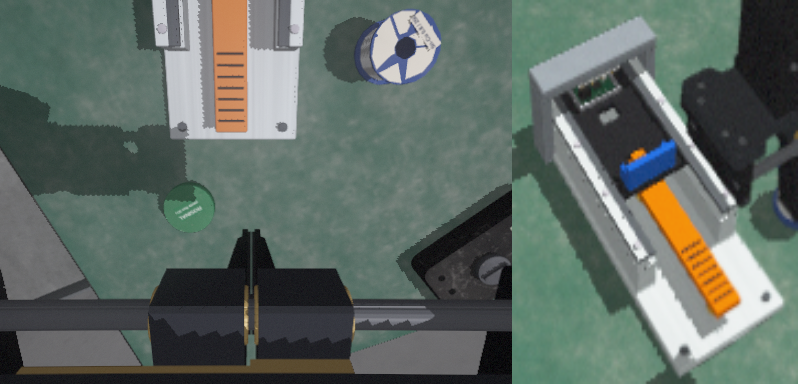

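The scene view shows the carriage under the bridge, the board in its nest, and the pin standing orange ahead of the tail wall at (638,155). The tin and the spool look undisturbed. I'll check the bar height and carriage position against projected model points.

Run:
```python
import fit,cv2,numpy as np
img=fit.C["scene"]["img"][:,:,::-1]
z=6;u0,v0=225,170
im=cv2.resize(img[v0:270,u0:325],None,fx=z,fy=z,interpolation=cv2.INTER_CUBIC)
a=1.166;R=np.array([[np.cos(a),-np.sin(a),0],[np.sin(a),np.cos(a),0],[0,0,1]])
def line(P,col):
    q=fit.proj("scene",[R@np.array(p,float)+[522.02,-141.7,-1.5] for p in P]); q=((q-[u0,v0]+.5)*z).astype(int)
    cv2.polylines(im,[q.reshape(-1,1,2)],False,col,1)
line([(-140,14,34),(-140,-14,34)],(255,255,0)); line([(-140,14,18),(-140,-14,18)],(255,0,255))
line([(-5,28,66),(-5,-28,66)],(0,255,255)); line([(-11,28,66),(-11,-28,66)],(0,0,255))
line([(17,7,46),(17,-7,46),(27,-7,46),(27,7,46),(17,7,46)],(0,255,0)); 
cv2.imwrite("pics/chk.png",im)
print("tin",fit.onz("scene",(317,316),18))
```

```text
tin [ 392.70593819 -325.66872993   18.        ]
```

View pics/chk.png

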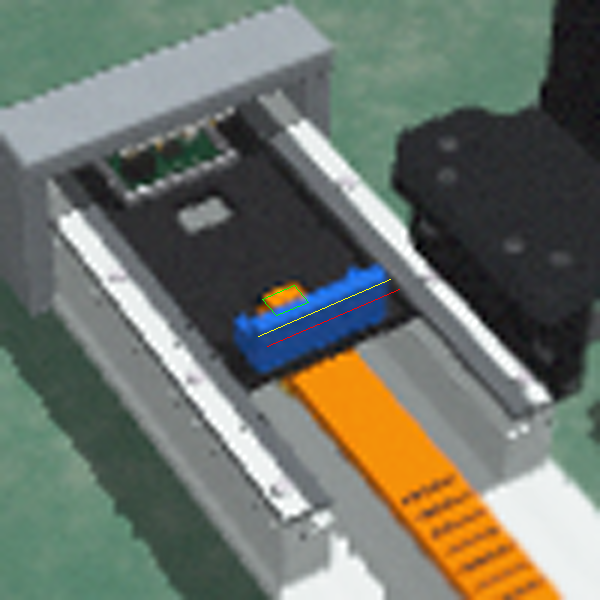

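The pin's top matches its "up" outline, and the tail's top edge lies on the "home" line. I'm handing in.

```bash
python3 -c "
from cell import *
s=state();print(s['t'],s['ft_force'],abs(s['qvel']).max());print(job_done())"
```

```text
8.2 [ 0.39997899  0.81071598 -0.173916  ] 0.024000244674440518
the job is handed in; nothing more can be done
None
```

The carriage is home against the end stop, the pin has locked it there, and the job is handed in at 8.2 s. No verdict was reported.

**What I did:** With the fingers closed and the jaws across the jig, I pressed the thumb bar about 14–15 mm down. I then slid along the bar, pushing the tail wall until the force rose to 34 N with no further motion. After that I eased off the push, lifted straight up so the bar sprang back, and moved clear.

**Last checks:**
- **Carriage:** in the scene camera picture the tail's top edge lies about on the projected "home" line, within a millimetre or two. The contact force at the stop agrees.
- **Catch:** the pin stands in the rear window and matches its projected "up" outline. The ribbed end of the bar, which I also meant to check for height, fell outside that enlarged picture. So the catch position rests on the pin alone.
- **Board and surroundings:** the board lies in its nest, and the spool and tin look undisturbed. I did not measure them after the move, and the adapter only showed in part in the last pictures.
- **Robot:** clear of everything, with the wrist force below 1 N.

**Disagreements:**
- The jig fit put the base about 1.5 mm below the bench, which is within the calibration error.
- One bar corner triangulated to 31.7 mm high, against the 34 mm given.

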